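# Close the weld camera's lens with its sprung pinch cap

## Robot

A 7-joint arm with a two-finger parallel gripper is mounted at the origin on a cart in front of the work surface, level with it; the furniture and walls round the work are solid. World frame = base frame: x ahead of the robot, y to its left, z up, the work surface at z = 0. Lengths are in m, angles in rad, forces in N, time in s.
With the tool pointing down it reaches from about 0.35 to 0.9 m from the base axis. Payload 8.1 kg.
Tool frame: the origin (TCP) lies between the finger pads; the fingertips stand 11 mm ahead of it and the grasp point (between the pads) lies 8 mm behind it; z points along the fingers, y is the line along which they close (so a half turn about z gives the same grasp; the last joint's range is limited). The gripper opens to 92 mm and grips with 3 to 60 N. Pads are 19 mm wide; open, the fingers measure 130 mm over their backs; the gripper's body (75 mm by 190 mm) begins 47 mm behind the grasp point.
Start: joints at [-0.9, 0.434, 0.025, 1.573, -0.012, 1.134, -0.075], TCP at [0.437, 0.447, 0.238] pointing down, gripper open.
Joint ranges: [-2.62, 2.62], [-0.44, 2.09], [-1.27, 1.32], [0.08, 2.57], [-1.32, 4.46], [0.12, 2], [-2.74, 2.74]. Speed limits (rad/s): [2.22, 2.22, 3.01, 3.01, 3.14, 3.14, 3.14].

## Interface

Orientations are given as a rotation vector (axis times angle).
In Python, from cell import observe, get_image, camera_params, sign_off gives the robot as it stands.
- The arm moves only by the shell command python3 -m pendant 'ROWS' [FORCE]. ROWS is JSON, one flat list of numbers, 7 for each row, row after row: the shift along the tool's x, y, z in m, then the turn, a rotation vector about the tool's x, y, z in rad, then the finger opening in m, from 0 to 0.0918. In form: [dx, dy, dz, rx, ry, rz, jaw, dx, dy, dz, rx, ry, rz, jaw, ...]. A call has 1 to 10 rows; each row shifts and turns the commanded pose from where the row before left it, along the tool's axes as they then stand; what a row does not reach is not made up. A row lasts 1/8 s, in which the tool goes at most 62.5 mm and 10.7 degrees, less where a joint would pass 70% of its speed; a pose out of reach is approached as far as the arm can. A call is refused whole if a number of a shift passes 0.0625 or a number of a turn 0.188, either way. A call with a gripper value outside its range is refused whole. The fingers move at their own pace and stop on an object; FORCE is the grip in N (left out, the last holds). Time passes only in rows, so rows that do not move let the fingers close. It gives the time, the measured TCP pose, the force, the opening and the grip force at its end, in the units of the state.
- observe(): the state, without advancing time (a new reading comes with each control period).
- get_image(name): name is "scene" or "top" or "wrist"; returns the picture (400x640x3 uint8, red, green, blue); there is no depth.
- camera_params(name): a dict with "intrinsics" (3x3 intrinsics, pixels), "eye" and "rotation" of the camera in the world; the wrist camera has in their place "T_tool_cam" (4x4, takes a point from camera to tool coordinates, whose origin is the TCP and whose axes are the flange's). Camera axes: x right, y down, z forward; pixel columns grow to the right and rows downward; lengths in m; the calibration is good to about 2 mm. A picture is of the moment at which its call begins: read the wrist's pose just before it. camera_params takes no time and is no camera call.
- sign_off(): hands the job in; it is judged then, once.
The state is a dict: "clock": time; "joints": joint angles; "dq": joint speeds; "joint_efforts": joint torques, N m; "position": TCP position; "ee_rot": TCP orientation; "force": force on the tool from outside, world axes, zero at the start; "ft_torque": the same for the moment, N m; "width": opening from 0.0 (shut) to 1.0 (fully open); "gripper_force": force on a finger pad.
Only numpy, scipy, OpenCV 4.12 (cv2) and the standard library are available. Lean on these libraries where they do the work, as an engineer would, in place of code of your own. Each camera call takes 0.05 s, during which the arm holds its last target. There are 200 camera calls.

## Task

Before grinding starts, close the upward-facing lens of the inspection camera with its blue and yellow pinch cap: squeeze the two yellow tabs together, lift the cap, feel for the off-centre lens ring and, tabs still squeezed, press it down against the orange sprung seal until it is fully home. Then let the tabs spring out under the ring's lip, so that the cap stays locked, level and down on its seal. Press gently (the optics stand no more than 30 N) and leave the other things on the bench where they are.

Things in the scene. Friction and masses are not known exactly. Their poses are not given: they have to be found in the camera images.
- camera: Grey inspection camera fixed to the bench, lens up: foot plate 130 (x) x 146 (y) mm, finned housing 100 x 104 mm, 68 mm high; on top a dark round mount (86 mm diameter, to 74 mm) with the aluminium lens ring. Origin on its axis at the underside of its rubber feet, z up. It stands left or right of the middle of the bench, turned; its feet may be sunk up to 6 mm, so its height varies.
- port (a point): Point on the CAMERA's axis, level with the top face of the hard lens ring, 93 mm above the camera's origin; z up. The ring's mount is eccentric: the ring's centre (and the seal's) lies 5 mm to one side of this point, in any direction, seen or felt but not measured; it does not shift. Round ring: outside 70 mm, bore through its 5 mm lip 51.6 mm, undercut below 60 mm wide, free to 17 mm down.
- seal_top (a point): Point on the camera's axis level with the top of the orange sprung seal at rest, 6.5 mm above point port (the point stays there when the seal is pressed). Seal: inside 56, outside 65 mm, concentric with the lens ring. It gives straight down: 3 N preload and about 1.7 N/mm; after 6.5 mm (about 14 N) it is level with point port and the cap's flange meets the hard ring. The cap fits at any turn.
- cap: Loose blue and yellow pinch cap, about 0.11 kg, upright on the bench. Origin in the centre of the spigot's underside, z up; its tabs stand on the +y and -y sides. Spigot 49.6 mm diameter, 13.5 deep, chamfer 1.5 mm wide, 2.5 mm high at its foot; above it a flange 63 mm diameter (z 13.5 to 17.5 mm). Pressed fully home, the origin is 13.5 mm below point port, the hooks 3.5 mm clear under the lip.
- tabs (a point): Point on the cap's axis midway between the two yellow upright finger tabs, 30 mm above the cap's origin: the place to grip, from above, closing along the cap's y. Tabs 26 mm wide (x), from z 17.5 mm (flange top) to 42.5 mm above the cap's origin; outer faces 40 mm apart along y when free, 30 mm when fully squeezed (both tabs on their stops).
- hooks (a point): Point on the cap's axis level with the middle of the hooks, 3 mm above the cap's origin. Each tab carries a hook, 10 mm wide, 4 mm thick, that sticks out to 28.5 mm from the axis when free and is drawn in to 23.5 mm (inside the spigot) when squeezed. Once home and let go, the hooks spring out and the seal lifts the cap 3.5 mm until they bear under the lip: origin about 10 mm below point port.
- tab_a (a joint): Travel (m) of the +y tab of the cap: 0 sprung out, 0.005 fully squeezed in; spring 3 N at 0, 8 N at 0.005.
- tab_b (a joint): Travel (m) of the -y tab of the cap: 0 sprung out, 0.005 fully squeezed in; same spring.
- tape_measure: Bystander: yellow tape measure, 64x96x40 mm, origin under its centre.
- paste_tin: Bystander: white tin with yellow lid, 71 mm diameter, 52 mm high, origin under its centre.
- weld_gauge: Bystander: small flat metal weld gauge, 60x53x9 mm, origin under its centre.
- magnet_square: Bystander: red triangular magnet square, 100x100x17 mm lying flat, origin under its centre.
- disc_spare: Bystander: orange grinding disc lying flat, 115 mm diameter, 12 mm, origin under its centre.

How it is judged:
On the way, in this order (a step that is already met when the one before it is completed fails the run):
1. the cap is lifted clear of the bench with both tabs squeezed in (height (world z) of cap above 0.03 m and value of joint each of tab_a, tab_b above 0.003 m), for 0.2 s.
2. with both tabs still squeezed, the cap is pressed down into the lens ring until the hooks are below the lip (z of cap in the frame of port below -0.0103 m and horizontal distance between cap and port below 0.008 m and value of joint each of tab_a, tab_b above 0.003 m), for 0.1 s.
At the end, for the whole second after the job is handed in: The cap sits locked in the lens ring: its origin at least 9 mm below the port's level and within 8 mm sideways of the camera's axis (the ring is 5 mm off it), level with it within 0.04 rad, both tabs sprung out to within 1.5 mm of free, at rest (z of cap in the frame of port below -0.009 m and horizontal distance between cap and port below 0.008 m and angle between the z axis of cap and the z axis of port, either way round below 0.04 rad and value of joint each of tab_a, tab_b below 0.0015 m and linear speed of cap below 0.01 m/s); the robot touches nothing.
It fails at once if the cap is pressed on the camera with more than 30 N (contact force between cap and camera above 30 N).
It fails at once if the robot itself pushes on the camera with more than 30 N (contact force between any of the arm, the fingers and camera above 30 N).
It fails at once if another thing on the bench is moved more than 3 cm (distance of any of tape_measure, paste_tin, weld_gauge, magnet_square, disc_spare from where it was at the start of the episode above 0.03 m).
It also fails if it takes over 72 s, if anything falls off the work surface, if the arm or the gripper's body presses on something with over 40 N, if the wrist force passes 120 N, or if a joint passes its speed limit or range.

## Working session

There is one attempt and no reset: what is moved stays moved. The work goes in short steps, Python scripts to look and compute and a shell command to move; the robot and the scene stay as the last step left them, time stands still between calls to the robot, and variables do not carry over. Pictures are saved under pics/ and viewed, at most 10 in all, crops included, and the job is handed in when it is done.

```bash
ls; mkdir -p pics
cat > h.py <<'E'
import numpy as np, cv2
from cell import *
from scipy.spatial.transform import Rotation as R
def cam(name,o=None):
    p=camera_params(name);K=np.array(p["intrinsics"])
    if name=="wrist":
        o=o or observe();T=np.array(p["T_tool_cam"]);Rt=R.from_rotvec(o["ee_rot"]).as_matrix()
        return K,Rt@T[:3,3]+np.array(o["position"]),Rt@T[:3,:3]
    return K,np.array(p["eye"]),np.array(p["rotation"])
def ray(c,u,v,z):
    K,e,Rc=c;d=Rc@np.linalg.solve(K,[u,v,1]);return e+d*(z-e[2])/d[2]
def proj(c,P):
    K,e,Rc=c;q=K@(Rc.T@(np.array(P)-e));return q[:2]/q[2]
E
python3 - <<'E'
from h import *
o=observe();print({k:np.round(v,3).tolist() for k,v in o.items()})
for n in ("top","scene"):
    im=get_image(n);cv2.imwrite(f"pics/{n}0.png",im[:,:,::-1]);print(n,cam(n))
print(camera_params("wrist"))
E
```

```text
pics
{'clock': 0.0, 'joints': [-0.9, 0.435, 0.025, 1.574, -0.012, 1.134, -0.075], 'dq': [0.001, 0.0, 0.001, -0.0, -0.0, 0.001, -0.0], 'joint_efforts': [-0.0, -66.786, 0.985, -31.446, -0.061, 0.043, 0.0], 'position': [0.436, 0.447, 0.237], 'ee_rot': [-1.185, -2.909, 0.002], 'force': [0.157, -0.613, -0.619], 'ft_torque': [0.012, -0.011, -0.004], 'gripper_force': 0.0, 'width': 1.0}
top (array([[391.94493005,   0.        , 320.97274268],
       [  0.        , 391.94493005, 199.63433044],
       [  0.        ,   0.        ,   1.        ]]), array([0.433352  , 0.07850122, 0.97830838]), array([-2.14402691,  2.16193563, -0.15247143]))
scene (array([[361.24433691,   0.        , 312.70816595],
       [  0.        , 361.24433691, 200.31723469],
       [  0.        ,   0.        ,   1.        ]]), array([ 0.26467512, -0.19291402,  0.8556847 ]), array([-2.45560101,  1.12830184, -0.25301886]))
{'intrinsics': array([[321.22358361,   0.        , 319.98193584],
       [  0.        , 321.22358361, 206.70458495],
       [  0.        ,   0.        ,   1.        ]]), 'T_tool_cam': array([[-7.50717310e-04, -9.66736029e-01, -2.55775069e-01,
         6.95213976e-02],
       [ 9.99999673e-01, -6.48924888e-04, -4.82369119e-04,
         1.97807880e-05],
       [ 3.00344799e-04, -2.55775348e-01,  9.66736200e-01,
        -1.46247082e-01],
       [ 0.00000000e+00,  0.00000000e+00,  0.00000000e+00,
         1.00000000e+00]])}
```

Rotation is a rotation vector; fix that and look at the pictures.

```bash
sed -i 's/np.array(p\["rotation"\])$/R.from_rotvec(p["rotation"]).as_matrix()/' h.py; tail -9 h.py|head -3
```

```text
p=camera_params(name);K=np.array(p["intrinsics"])
    if name=="wrist":
        o=o or observe();T=np.array(p["T_tool_cam"]);Rt=R.from_rotvec(o["ee_rot"]).as_matrix()
```

View pics/top0.png

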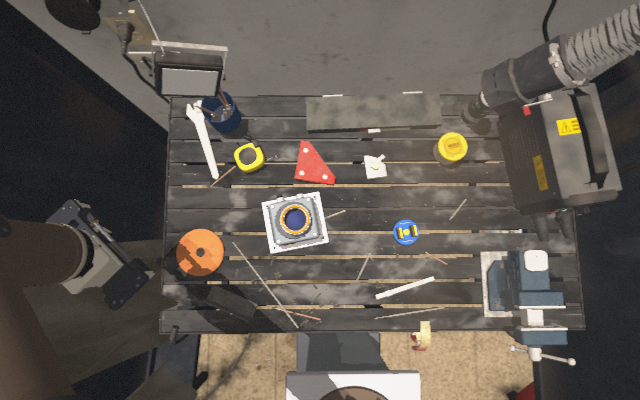

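View pics/scene0.png

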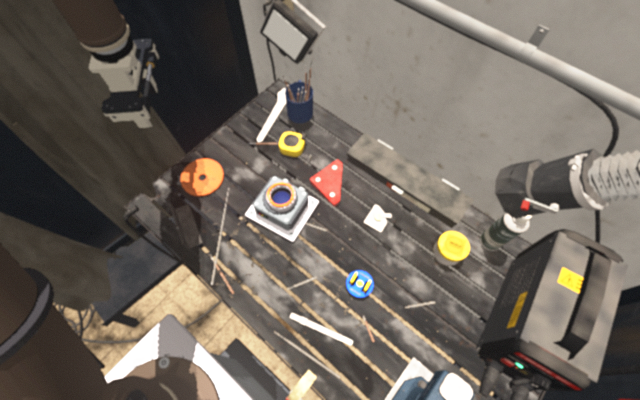

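The top view shows the camera ring at about (296,219) and the cap at (405,233). In the scene view they are at about (281,196) and (360,284). Next I'll enlarge both.

Run:
```python
from h import *
im=cv2.imread("pics/top0.png")
a=cv2.resize(im[210:255,382:427],(450,450),interpolation=cv2.INTER_CUBIC)[:, :350]
a=cv2.resize(im[215:250,387:422],(350,350),interpolation=cv2.INTER_CUBIC)
b=cv2.resize(im[185:260,255:335],(480,450),interpolation=cv2.INTER_CUBIC)[:,:440]
c=np.zeros((450,790,3),np.uint8);c[:350,:350]=a;c[:,350:]=b
cv2.imwrite("pics/c1.png",c)
t=cam("top");s=cam("scene")
print(ray(t,405,233,.0425),ray(t,405,233,.02),ray(s,360,284,.03),ray(t,296,219,.09),ray(s,281,196,.09))
```

```text
[ 0.47994228 -0.12634101  0.0425    ] [ 0.48106246 -0.13126611  0.02      ] [ 0.48078411 -0.13711947  0.03      ] [0.51137891 0.1306919  0.09      ] [0.50993823 0.13018077 0.09      ]
```

View pics/c1.png

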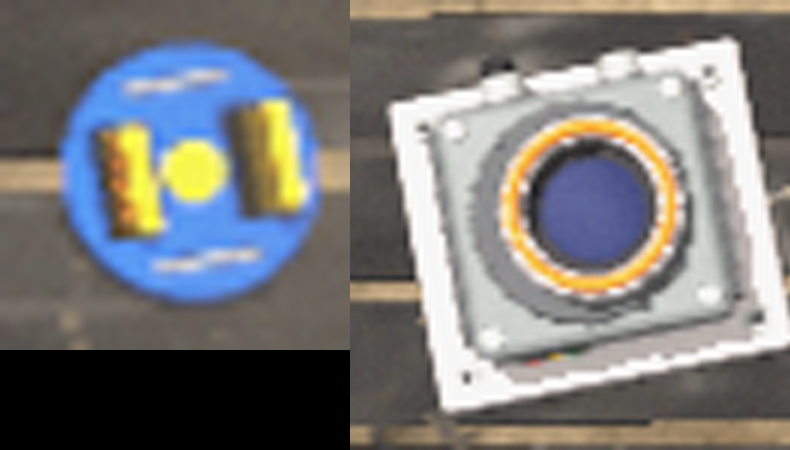

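```bash
cat >> h.py <<'E'
def togo(P,yax=None):
    """shift in tool axes to TCP target P, then the turn (rotvec, tool axes) to point down with closing axis yax"""
    o=observe();Rt=R.from_rotvec(o["ee_rot"])
    print("shift mm",np.round(1e3*Rt.inv().apply(np.array(P)-o["position"]),1),"pos",np.round(o["position"],4),"F",np.round(o["force"],1))
    y=np.array(yax if yax is not None else Rt.as_matrix()[:,1],float);y[2]=0;y/=np.linalg.norm(y)
    if y@Rt.as_matrix()[:,1]<0:y=-y
    z=np.array([0,0,-1.]);M=np.stack([np.cross(y,z),y,z],1)
    print("turn",np.round((Rt.inv()*R.from_matrix(M)).as_rotvec(),3))
E
python3 - <<'E'
from h import *
t=cam("top")
c=ray(t,406.1,232.2,.0175);y=ray(t,400,233,.0425)-ray(t,414,230.8,.0425)
r=ray(t,295,219.2,.097);print(c,y/np.linalg.norm(y),r)
togo([c[0],c[1],.14],y);print(R.from_rotvec(observe()["ee_rot"]).as_matrix().round(3))
E
```

```text
[ 0.48311835 -0.1345834   0.0175    ] [-0.14581051  0.98931254  0.        ] [0.5103307 0.1325335 0.097    ]
shift mm [-439.5 -383.    97.7] pos [0.4365 0.4466 0.237 ] F [-0.6 -0.1  1.1]
turn [-0.001 -0.001 -0.92 ]
[[-0.715  0.699 -0.001]
 [ 0.699  0.715 -0.001]
 [-0.    -0.001 -1.   ]]
```

```bash
python3 -m pendant '[-0.044,-0.0383,0,0,0,0,0.0918,-0.044,-0.0383,0,0,0,0,0.0918,-0.044,-0.0383,0,0,0,0,0.0918,-0.044,-0.0383,0,0,0,0,0.0918,-0.044,-0.0383,0,0,0,0,0.0918,-0.044,-0.0383,0,0,0,0,0.0918,-0.044,-0.0383,0,0,0,0,0.0918,-0.044,-0.0383,0,0,0,0,0.0918,-0.044,-0.0383,0,0,0,0,0.0918,-0.044,-0.0383,0,0,0,0,0.0918]' 20
python3 -m pendant '[0,0,0.018,0,0,-0.184,0.07,0,0,0.02,0,0,-0.184,0.07,0,0,0.02,0,0,-0.184,0.07,0,0,0.02,0,0,-0.184,0.07,0,0,0.02,0,0,-0.184,0.07,0,0,0,0,0,0,0.07,0,0,0,0,0,0,0.07]'
python3 - <<'E'
from h import *
togo([.4831,-.1346,.14],[-.1458,.9893,0])
```

```text
clock: 1.35
position: [0.4836, -0.1362, 0.2377]
ee_rot: [1.185, 2.909, 0.0]
force: [1.4, -0.5, -0.7]
width: 1.003
gripper_force: 0.0
clock: 2.22
position: [0.484, -0.1346, 0.1402]
ee_rot: [-0.222, 3.133, -0.0]
force: [0.3, 0.9, 0.3]
width: 0.767
gripper_force: 0.0
shift mm [0.9 0.1 0.2] pos [ 0.484  -0.1346  0.1402] F [0.3 0.9 0.3]
turn [-0.     0.    -0.005]bash: warning: here-document at line 19 delimited by end-of-file (wanted `E')
```

Run:
```python
from h import *
o=observe();w=cam("wrist",o);im=get_image("wrist")[:,:,::-1]
p=proj(w,[.4831,-.1346,.0175]).round().astype(int);print(p)
x0,y0=p-80;c=im[max(y0,0):y0+160,x0:x0+160];print(x0,max(y0,0),c.shape)
cv2.imwrite("pics/w1.png",cv2.resize(c,None,fx=3.5,fy=3.5,interpolation=cv2.INTER_CUBIC))
```

```text
[319 203]
239 123 (160, 160, 3)
```

View pics/w1.png

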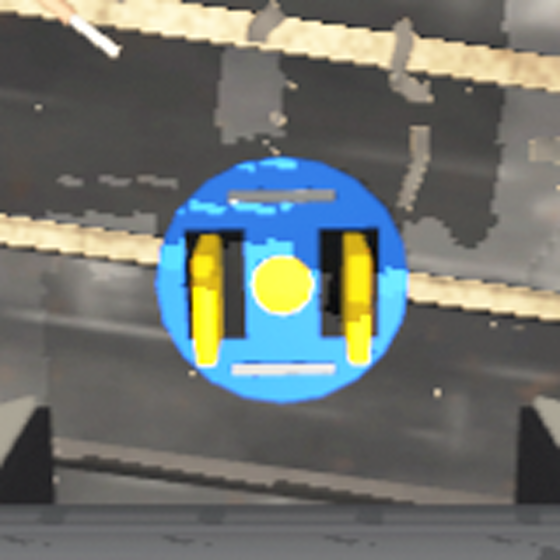

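The cap's flange centre is at about (319.6,202.7), within 0.5 mm of the estimate, and the tabs line up with the jaws. I'll descend so the fingertips stop about 2 mm above the flange.

```bash
python3 -m pendant '[-0.001,0,0.05,0,0,0,0.07,0,0,0.04,0,0,0,0.07,0,0,0.019,0,0,0,0.06,0,0,0,0,0,0,0.06,0,0,0,0,0,0,0.025,0,0,0,0,0,0,0.025,0,0,0,0,0,0,0.025,0,0,0,0,0,0,0.025]' 40
python3 -m pendant '[0,0,0,0,0,0,0.025,0,0,0,0,0,0,0.025,0,0,-0.02,0,0,0,0.025,0,0,-0.02,0,0,0,0.025,0,0,0,0,0,0,0.025,0,0,0,0,0,0,0.025]'
```

```text
clock: 3.28
position: [0.4855, -0.1343, 0.032]
ee_rot: [-0.229, 3.132, -0.0]
force: [-2.4, 1.2, 11.1]
width: 0.308
gripper_force: 40.1
clock: 4.03
position: [0.4845, -0.1341, 0.0703]
ee_rot: [0.229, -3.133, -0.0]
force: [-0.6, -0.2, -0.5]
width: 0.305
gripper_force: 40.0
```

```bash
python3 -m pendant '[0,0,-0.05,0,0,0,0.025,0,0,-0.05,0,0,0,0.025,0,0,0,0,0,0,0.025,0,0,0,0,0,0,0.025]'
python3 - <<'E'
from h import *
a=get_image("wrist")[130:400,160:480,::-1];cv2.imwrite("pics/w2.png",cv2.resize(a,None,fx=2,fy=2,interpolation=cv2.INTER_CUBIC))
togo([.5103,.1325,.17])
E
```

```text
clock: 4.53
position: [0.4841, -0.1341, 0.1696]
ee_rot: [0.229, -3.132, -0.001]
force: [-0.3, 0.8, -1.5]
width: 0.307
gripper_force: 40.0
shift mm [-65.1 259.8  -0.8] pos [ 0.4837 -0.134   0.1691] F [-0.8 -0.3 -2.3]
turn [ 0.001 -0.003  0.   ]
```

View pics/w2.png

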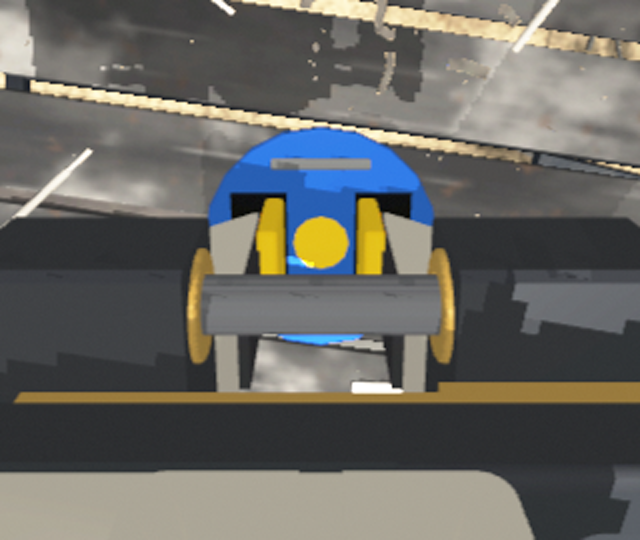

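Cap is held centred and level with its tabs squeezed in. Next I'll go beyond the ring so the wrist camera looks straight down at it.

```bash
python3 -m pendant '[-0.0268,0.0499,0,0,0,0,0.025,-0.0268,0.0499,0,0,0,0,0.025,-0.0268,0.0499,0,0,0,0,0.025,-0.0268,0.0499,0,0,0,0,0.025,-0.0268,0.0499,0,0,0,0,0.025,0,0,0,0,0,0,0.025,0,0,0,0,0,0,0.025,0,0,0,0,0,0,0.025]'
python3 - <<'E'
from h import *
o=observe();w=cam("wrist",o);im=get_image("wrist")[:,:,::-1]
p=proj(w,[.5103,.1325,.097]).round().astype(int)
x0,y0=np.maximum(p-80,0);c=im[y0:y0+160,x0:x0+160];print(p,x0,y0,o["position"],o["ee_rot"])
cv2.imwrite("pics/w3.png",cv2.resize(c,None,fx=3.75,fy=3.75,interpolation=cv2.INTER_CUBIC)[:600])
np.savez("w3.npz",K=w[0],e=w[1],R=w[2],im=im)
g=observe();o["position"]=[.484,-.1346,.1402];o["ee_rot"]=[-.222,3.133,0]
print("cap",ray(cam("wrist",o),319.6,202.7,.0175))
E
```

```text
clock: 5.58
position: [0.5805, 0.1302, 0.1699]
ee_rot: [0.226, -3.132, 0.002]
force: [0.9, -0.8, -1.0]
width: 0.303
gripper_force: 40.0
[338 122] 258 42 [0.58052515 0.13022078 0.16986917] [ 2.25940478e-01 -3.13184845e+00  1.68422213e-03]
cap [ 0.48244129 -0.13449448  0.0175    ]
```

View pics/w3.png

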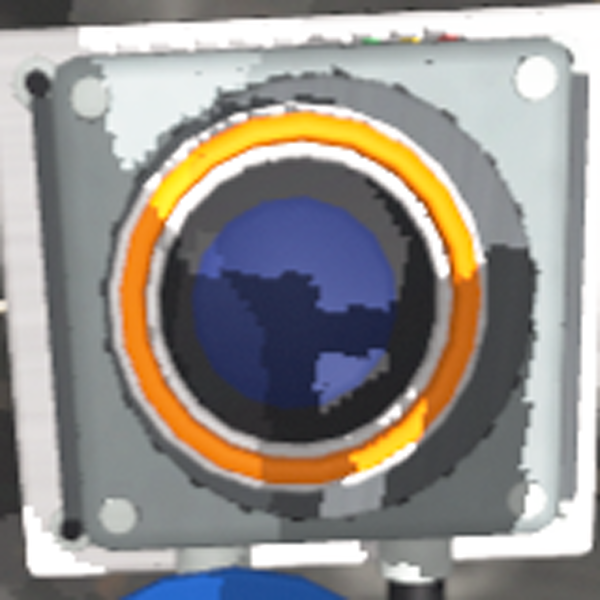

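The seal's outer edge is centred at about (300,297) in the crop, which is image (338,121). I'll fit the circle to the orange pixels for a finer position and height.

Run:
```python
from h import *
from scipy.optimize import least_squares
d=np.load("w3.npz");w=(d["K"],d["e"],d["R"]);im=np.ascontiguousarray(d["im"])
h=cv2.cvtColor(im,cv2.COLOR_BGR2HSV);m=cv2.inRange(h,(8,150,90),(25,255,255));m[:42]=0;m[190:]=0;m[:,:270]=0;m[:,410:]=0
n,l,st,_=cv2.connectedComponentsWithStats(m)
cs,_=cv2.findContours(m,cv2.RETR_LIST,cv2.CHAIN_APPROX_NONE)
pts=cv2.convexHull(np.vstack(cs))[:,0].astype(float);print(st[1:,:],len(pts))
th=np.linspace(0,2*np.pi,400)
def f(p):
    q=[]
    for u,v in pts:
        P=ray(w,u,v,p[2]);q.append(np.hypot(*(P[:2]-p[:2]))-.0322)
    return q
s=least_squares(f,[.51,.1325,.097],loss="soft_l1",f_scale=.0004);print(s.x,1e3*np.std(s.fun))
for z in (.0935,.097,.0995):
    print(z,least_squares(lambda p:f([*p,z]),[.51,.1325]).x)
t=cam("top")
for z in (.0935,.0995):print("top",ray(t,295,219.2,z))
```

```text
[[ 368   52    1    1    1]
 [ 290   72   96   99 1852]] 32
[0.51085905 0.13269634 0.09238463] 2.7095837534481824
0.0935 [0.5095923  0.13298526]
0.097 [0.50931337 0.13285543]
0.0995 [0.50910456 0.13276527]
top [0.51063642 0.13274808 0.0935    ]
top [0.51011234 0.13238022 0.0995    ]
```

Run:
```python
from h import *
togo([.513,.1327,.132])
```

```text
shift mm [66.6 12.1 38.3] pos [0.5807 0.1303 0.1702] F [ 0.1  0.2 -1.2]
turn [-0.001 -0.001 -0.   ]
```

```bash
python3 -m pendant '[0.0333,0.006,0,0,0,0,0.025,0.0333,0.0061,0,0,0,0,0.025,0,0,0.02,0,0,0,0.025,0,0,0.018,0,0,0,0.025,0,0,0,0,0,0,0.025,0,0,0,0,0,0,0.025,0,0,0,0,0,0,0.025]'
python3 - <<'E'
from h import *
togo([.513,.1327,.126])
print(observe()["ft_torque"])
E
```

```text
clock: 6.5
position: [0.5139, 0.1343, 0.1335]
ee_rot: [-0.229, 3.132, 0.001]
force: [0.0, 0.8, -1.2]
width: 0.306
gripper_force: 40.0
shift mm [ 1.2 -1.5  7.5] pos [0.5139 0.1343 0.1335] F [ 0.   0.8 -1.2]
turn [ 0.     0.001 -0.   ]
[ 0.11599919  0.01185585 -0.03298102]
```

```bash
python3 -m pendant '[0,0,0,0,0,0,0.025,0,0,0,0,0,0,0.025]'; python3 -m pendant '[0,0,0,0,0,0,0.025]'
```

```text
clock: 6.75
position: [0.5135, 0.1344, 0.133]
ee_rot: [-0.229, 3.133, 0.0]
force: [-0.8, -0.4, -1.5]
width: 0.301
gripper_force: 40.0
clock: 6.88
position: [0.5134, 0.1344, 0.1328]
ee_rot: [-0.229, 3.133, 0.0]
force: [0.0, -0.7, -0.9]
width: 0.306
gripper_force: 40.0
```

```bash
python3 -m pendant '[0.0006,-0.0016,0,0,0,0,0.025,0,0,0.003,0,0,0,0.025,0,0,0.002,0,0,0,0.025,0,0,0,0,0,0,0.025,0,0,0,0,0,0,0.025]'; python3 -m pendant '[0,0,0.0015,0,0,0,0.025,0,0,0.0015,0,0,0,0.025,0,0,0,0,0,0,0.025,0,0,0,0,0,0,0.025]';python3 -m pendant '[0,0,0.0015,0,0,0,0.025,0,0,0.0015,0,0,0,0.025,0,0,0,0,0,0,0.025,0,0,0,0,0,0,0.025]'
```

```text
clock: 7.5
position: [0.5131, 0.1327, 0.1277]
ee_rot: [-0.229, 3.133, 0.0]
force: [-0.2, 0.5, -1.5]
width: 0.307
gripper_force: 40.0
clock: 8.0
position: [0.513, 0.1327, 0.1247]
ee_rot: [0.229, -3.133, 0.0]
force: [0.8, -0.1, -1.5]
width: 0.303
gripper_force: 40.0
clock: 8.5
position: [0.513, 0.1327, 0.1217]
ee_rot: [0.229, -3.133, 0.0]
force: [-0.1, -0.3, -1.2]
width: 0.302
gripper_force: 40.0
```

```bash
for i in 1; do python3 -m pendant '[0,0,0.0015,0,0,0,0.025,0,0,0,0,0,0,0.025,0,0,0,0,0,0,0.025]'; python3 -m pendant '[0,0,0.0015,0,0,0,0.025,0,0,0,0,0,0,0.025,0,0,0,0,0,0,0.025]'; python3 -m pendant '[0,0,0.001,0,0,0,0.025,0,0,0,0,0,0,0.025,0,0,0,0,0,0,0.025]'; done | grep -v -E 'ee_rot|width|grip'
```

```text
clock: 8.88
position: [0.5131, 0.1327, 0.1202]
force: [-0.2, -0.8, -2.0]
clock: 9.25
position: [0.513, 0.1327, 0.1187]
force: [0.2, 0.0, -0.7]
clock: 9.62
position: [0.513, 0.1327, 0.1177]
force: [-0.6, 0.2, -1.2]
```

```bash
{ python3 -m pendant '[0,0,0.0015,0,0,0,0.025,0,0,0,0,0,0,0.025,0,0,0,0,0,0,0.025]'; python3 -m pendant '[0,0,0.0015,0,0,0,0.025,0,0,0,0,0,0,0.025,0,0,0,0,0,0,0.025]'; python3 -m pendant '[0,0,0.001,0,0,0,0.025,0,0,0,0,0,0,0.025,0,0,0,0,0,0,0.025]'; } | grep -v -E 'ee_rot|width|grip'
```

```text
clock: 10.0
position: [0.513, 0.1327, 0.1162]
force: [-0.1, 0.1, -0.8]
clock: 10.38
position: [0.513, 0.1327, 0.1147]
force: [0.1, -0.2, -1.5]
clock: 10.75
position: [0.5131, 0.1327, 0.1139]
force: [-0.8, -0.5, 1.9]
```

Contact came at TCP z of about 0.114 with a 3 N preload. The lowest possible ring contact is 0.1185, so this is the seal and the spigot is in the bore. Next I'll press down gently in small steps.

```bash
{ python3 -m pendant '[0,0,0.001,0,0,0,0.025,0,0,0.001,0,0,0,0.025,0,0,0,0,0,0,0.025]' 50; python3 -m pendant '[0,0,0.001,0,0,0,0.025,0,0,0.001,0,0,0,0.025,0,0,0,0,0,0,0.025]'; python3 -m pendant '[0,0,0.001,0,0,0,0.025,0,0,0,0,0,0,0.025,0,0,0,0,0,0,0.025]'; } | grep -v -E 'ee_rot'
```

```text
clock: 11.12
position: [0.5132, 0.1327, 0.1119]
force: [-0.9, -0.9, 5.1]
width: 0.299
gripper_force: 50.1
clock: 11.5
position: [0.5132, 0.1328, 0.1101]
force: [-1.8, -0.7, 8.6]
width: 0.301
gripper_force: 50.1
clock: 11.88
position: [0.5132, 0.1328, 0.1093]
force: [-2.8, -1.2, 9.6]
width: 0.301
gripper_force: 50.1
```

```bash
{ python3 -m pendant '[0,0,0.001,0,0,0,0.025,0,0,0,0,0,0,0.025,0,0,0,0,0,0,0.025]'; python3 -m pendant '[0,0,0.0007,0,0,0,0.025,0,0,0,0,0,0,0.025,0,0,0,0,0,0,0.025]'; python3 -m pendant '[0,0,0.0004,0,0,0,0.025,0,0,0,0,0,0,0.025,0,0,0,0,0,0,0.025]'; } | grep -v -E 'ee_rot'
```

```text
clock: 12.25
position: [0.5132, 0.1327, 0.1084]
force: [-2.2, -1.0, 11.1]
width: 0.298
gripper_force: 50.1
clock: 12.62
position: [0.5132, 0.1327, 0.1078]
force: [-3.7, -1.4, 12.7]
width: 0.303
gripper_force: 50.1
clock: 13.0
position: [0.5133, 0.1327, 0.1077]
force: [-5.6, -1.8, 16.7]
width: 0.303
gripper_force: 50.2
```

Force jumps at TCP 0.1077, as expected, so the cap is fully home. I'll release it now, then retract.

```bash
python3 -m pendant '[0,0,0,0,0,0,0.06,0,0,0,0,0,0,0.06,0,0,0,0,0,0,0.06,0,0,0,0,0,0,0.06]'; python3 -m pendant '[0,0,-0.01,0,0,0,0.06,0,0,-0.03,0,0,0,0.07,0,0,-0.05,0,0,0,0.07,-0.03,0,-0.03,0,0,0,0.07,-0.04,0,0,0,0,0,0.07,0,0,0,0,0,0,0.07,0,0,0,0,0,0,0.07]'
python3 - <<'E'
from h import *
o=observe();w=cam("wrist",o);im=get_image("wrist")[:,:,::-1]
x,y=proj(w,[.511,.1327,.1]).astype(int);print(x,y)
x0,y0=max(x-75,0),max(y-75,0)
a=cv2.resize(im[y0:y0+150,x0:x0+150],(400,400),interpolation=cv2.INTER_CUBIC)
s=get_image("scene")[:,:,::-1];b=cv2.resize(s[145:245,230:330],(390,390),interpolation=cv2.INTER_CUBIC)
c=np.zeros((400,790,3),np.uint8);c[:,:400]=a;c[:390,400:]=b;cv2.imwrite("pics/w4.png",c)
E
```

```text
clock: 13.5
position: [0.514, 0.1332, 0.1073]
ee_rot: [-0.229, 3.131, 0.001]
force: [-0.6, 0.7, 7.2]
width: 0.643
gripper_force: 3.7
clock: 14.38
position: [0.5814, 0.1426, 0.2262]
ee_rot: [0.229, -3.132, 0.001]
force: [0.1, -0.2, -0.4]
width: 0.762
gripper_force: 0.0
319 119
```

View pics/w4.png

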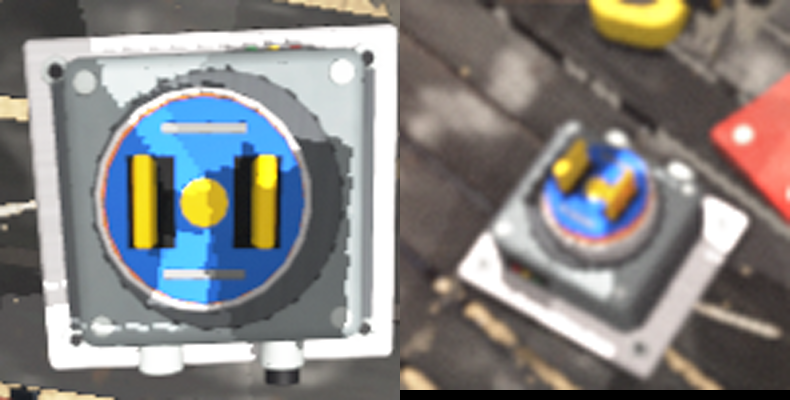

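The cap is concentric in the ring and level, sitting at about (203,203) in the left crop with a uniform seal rim round it. Both tabs are sprung out and the robot is clear.

```bash
python3 -c "
from cell import *
print(sign_off())"
```

```text
the job is handed in; nothing more can be done
None
```

I handed the job in with the cap pressed fully home at about 18 N and released. The last pictures show it level in the lens ring with both tabs sprung out and the robot clear; the hand-in gave no verdict.

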